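# Seat the photometer's sample slide at its middle latch and take the reading

## Task

With the fingertips push the photometer's blue-ended sample slide all the way in to its stop, then let go of it so that its spring brings it back and the red-headed stop pin latches it half way. Once it sits latched, press the green button on the grey box right down to take the reading, and let it come up again. Only push and press: grip and lift nothing, and leave the bottles and glassware where they stand.

Things in the scene. Friction and masses are not known exactly. Their poses are not given: they have to be found in the camera images.
- meter: Photometer, fixed to the bench: white housing 160 x 220 x 105 tall (blue lid, local x 50 to 210) with a low bed in front of it (local x -75 to 50, 130 wide) and an aluminium bridge over the slide at local x -14 to 14, top 80 high. Origin on the bench surface below the stop pin; its x axis (level) is the direction in which the slide is pushed in, away from the robot, z up. Its place and yaw vary.
- slide_face (a point): Centre of the outer end face of the sample slide, the face to push (along the meter's +x). The slide is a white bar with a blue end, 90 wide, from 12 to 47 above the bench (this point 29.5 up); it sticks out towards the robot, its end 140 from the meter's origin at rest, 80 when fully in; nothing is in front of it. It moves with the slide; its axes are the meter's.
- sample_slide (a joint): Travel of the slide in m: 0 out at rest (start), 0.060 fully in at the hard stop, 0.030 half way, where it latches. A spring pushes it out with 3 N at 0 rising to 8.4 N at 0.060, with damping that adds about 1.5 N at 0.05 m/s; the ramp under the pin adds some 2 to 3 N between about 0.008 and 0.022. Beyond about 0.031 the pin drops behind a tooth on the slide, so that when let go the slide springs back (in about half a second) and stays at 0.030.
- stop_pin (a joint): Lift of the stop pin in m: 0 down, at most 0.010; the slide's tooth lifts it by itself to about 0.007 in passing.
- pin_head (a point): Top of the red head (diameter 20) of the stop pin, on the bridge, 106 above the bench when down.
- read_button_top (a point): Centre of the top of the green push button (diameter 36, dark collar of diameter 52) on a grey box 85 x 85 x 40 fixed to the bench to the left or right of the photometer. The top is 58 above the bench; pressed straight down.
- read_button (a joint): Press of the green button in m: 0 up, 0.006 fully down (5 N); it springs back.
- dropper_clear: Bystander, leave alone: clear glass dropper bottle with black bulb, diameter 42, 90 tall, beside the slide on its left (mm). Origin at the centre of its underside.
- dropper_brown: Bystander, leave alone: brown glass dropper bottle with red bulb, diameter 42, 90 tall, beside the slide on its right (mm). Origin at the centre of its underside.
- beaker: Bystander, leave alone: empty glass beaker, diameter 76, 100 tall (mm). Origin at the centre of its underside.
- flask: Bystander, leave alone: conical glass flask, diameter 80, 115 tall (mm). Origin at the centre of its underside.
- wash_bottle: Bystander, leave alone: white wash bottle with red cap and spout, diameter 62, 172 tall (mm). Origin at the centre of its underside.
- amber_bottle: Bystander, leave alone: brown bottle with black cap, diameter 64, 130 tall (mm). Origin at the centre of its underside.
- cell_box: Bystander, leave alone: blue box of glass cells, 90 x 55, 40 tall (mm). Origin at the centre of its underside.

How it is judged:
By the outcome, as a careful person would: the job done as asked, in the order asked, and still so for the second after the job is handed in, with the robot touching nothing.
It also fails if it takes over 48 s, if anything falls off the work surface, if the arm or the gripper's body presses on something with over 40 N, if the wrist force passes 120 N, or if a joint passes its speed limit or range.

## Robot

A 7-joint arm with a two-finger parallel gripper is mounted at the origin on the work surface. World frame = base frame: x ahead of the robot, y to its left, z up, the work surface at z = 0. Lengths are in m, angles in rad, forces in N, time in s.
With the tool pointing down it reaches from about 0.425 to 0.825 m from the base axis. Payload 3.6 kg.
Tool frame: the origin (TCP) lies midway between the tips of the shut fingers; the grasp point (between the pads) lies 19 mm behind it; z points along the fingers, y is the line along which they close (so a half turn about z gives the same grasp; the last joint's range is limited). The gripper opens to 85 mm and grips with 20 to 120 N. Pads are 22 mm wide; open, the fingers measure 114 mm over their backs; the gripper's body (76 mm by 85 mm) begins 54 mm behind the grasp point. The pads swing forward as they close: fully open they stand 13 mm farther back than shut.
Start: joints at [-1.345, 0.615, -0.013, 1.423, 0.008, 1.103, -0.04], TCP at [0.163, 0.629, 0.231] pointing down, gripper open.
Joint ranges: [-3.12, 3.12], [-0.3, 2.06], [-1.34, 1.32], [0.26, 2.42], [-1.36, 4.5], [0.01, 1.98], [-2.84, 2.84]. Speed limits (rad/s): [2.79, 2.79, 3.14, 3.14, 3.14, 3.14, 3.14].

## Interface

Orientations are given as [roll, pitch, yaw] about the fixed x, y, z axes, in that order (R = Rz(yaw) Ry(pitch) Rx(roll)).
In Python, from workcell import bot gives the robot as it stands.
- The arm moves only by the tool apply_moves, never from a script. Its argument "moves" is a list of rows, each an object with "hand": the gripper's target within -1 to 1 (fully open at 1, half-way at 0, shut at -1); "travel": the shift along the tool's x, y, z in cm, a list of three; "rot": the turn, a rotation vector about the tool's x, y, z in rad, a list of three. In form: [{"hand": hand, "travel": [tx, ty, tz], "rot": [ax, ay, az]}, ...]. A call has 1 to 12 rows; each row is the pose to reach, as a shift and turn from the pose commanded when the call began, along the tool's axes at that moment; what a row does not reach only later rows make up. A row lasts 1/12 s, in which the tool goes at most 41.7 mm and 7.16 degrees, less where a joint would pass 70% of its speed; a pose out of reach is approached as far as the arm can. A call with a gripper value outside its range is refused whole. The fingers move at their own pace and stop on an object; the grip force is fixed at half the most. Time passes only in rows, so rows that repeat a pose let the fingers close. It gives the time, the measured TCP pose, the force, the opening and the grip force at its end, in the units of the state.
- bot.observe(): the state, without advancing time (a new reading comes with each control period).
- bot.snapshot(name): name is "scene" or "top" or "wrist"; returns a dict with "color" (480x640x3 uint8, blue, green, red), "range_z" (480x640 float32, m along the optical axis (not along the pixel's ray), 0 where there is no reading), "fx", "fy", "cx", "cy" (pixels), "R" (3x3) and "t" (3): a world point X has camera coordinates R X + t; the wrist camera has in their place "T_tool_cam" (4x4, takes a point from camera to tool coordinates, whose origin is the TCP and whose axes are the flange's). Camera axes: x right, y down, z forward; pixel columns grow to the right and rows downward; lengths in m; the calibration is good to about 2 mm. The wrist camera is an equidistant fisheye: a pixel r from the principal point sees the ray r / f radians off the axis. A picture is of the moment at which its call begins: read the wrist's pose just before it.
- bot.job_done(): hands the job in; it is judged then, once.
The state is a dict: "t": time; "qpos": joint angles; "qd": joint speeds; "tau": joint torques, N m; "ee_pos": TCP position; "tcp_rot": TCP orientation; "force": force on the tool from outside, world axes, zero at the start; "wrist_torque": the same for the moment, N m; "width": finger opening in m; "finger_force": force on a finger pad.
Only numpy, scipy, OpenCV 4.12 (cv2) and the standard library are available. Lean on these libraries where they do the work, as an engineer would, in place of code of your own. Each camera call takes 0.05 s, during which the arm holds its last target. There are 200 camera calls.

## Working session

There is one attempt and no reset: what is moved stays moved. The work goes in short steps, Python scripts to look and compute and a tool call to move; the robot and the scene stay as the last step left them, time stands still between calls to the robot, and variables do not carry over. Pictures are saved under pics/ and viewed, at most 10 in all, crops included, and the job is handed in when it is done.

Besides the shell and the picture viewer there is one more tool, called after "Emit:" by a JSON object that holds its "api" and its "payload", one argument or row to a line. apply_moves: Moves the arm, as the interface text tells. Its arguments: {"type":"object","properties":{"moves":{"type":"array","items":{"type":"object","properties":{"hand":{"type":"number"},"travel":{"type":"array","items":{"type":"number"}},"rot":{"type":"array","items":{"type":"number"}}}}}},"required":["moves"]}

```bash
mkdir -p pics; python3 - <<'E'
from workcell import bot
import cv2,numpy as np,pickle
s=bot.observe();print(s)
d={}
for n in("scene","top"):
    d[n]=bot.snapshot(n);cv2.imwrite(f"pics/{n}0.png",d[n]["color"])
    print(n,{k:v for k,v in d[n].items() if k not in("color","range_z")})
pickle.dump(d,open("d.pkl","wb"))
E
```

```text
{'t': 0.0, 'qpos': array([-1.34448863,  0.61592523, -0.01260327,  1.42493465,  0.00810679,
        1.10338568, -0.04038297]), 'qd': array([ 0.00206055, -0.00031184, -0.0007932 , -0.00040893,  0.00255101,
        0.00019912,  0.00142029]), 'tau': array([-3.85238163e-04, -4.69204187e+01,  2.59038750e-01, -1.71030056e+01,
        9.94708040e-03,  9.64268547e-03,  9.45645866e-06]), 'ee_pos': array([0.16238603, 0.62858684, 0.23012243]), 'tcp_rot': array([-3.13899063e+00,  5.18308034e-05,  2.88886121e+00]), 'force': array([ 0.58391664, -0.30893912, -0.05327569]), 'wrist_torque': array([-0.0420895 , -0.00969803,  0.00330441]), 'finger_force': 0.0, 'width': 0.08507234646342844}
scene {'fx': 438.67999171978875, 'fy': 438.67999171978875, 'cx': 326.64631191662534, 'cy': 240.13618316840584, 'R': array([[-0.3813512 ,  0.92436405,  0.01106213],
       [ 0.76133227,  0.32083416, -0.5634169 ],
       [-0.52435144, -0.20643776, -0.82609868]]), 't': array([ 0.19831944, -0.36351583,  1.39389878])}
top {'fx': 489.8755377117502, 'fy': 489.8755377117502, 'cx': 320.87035384213084, 'cy': 239.6044756613406, 'R': array([[ 0.00509675, -0.99996852, -0.0060805 ],
       [-0.98734339, -0.00406834, -0.15854487],
       [ 0.15851514,  0.0068116 , -0.98733305]]), 't': array([0.01699737, 0.56283359, 1.23042472])}
```

View pics/top0.png

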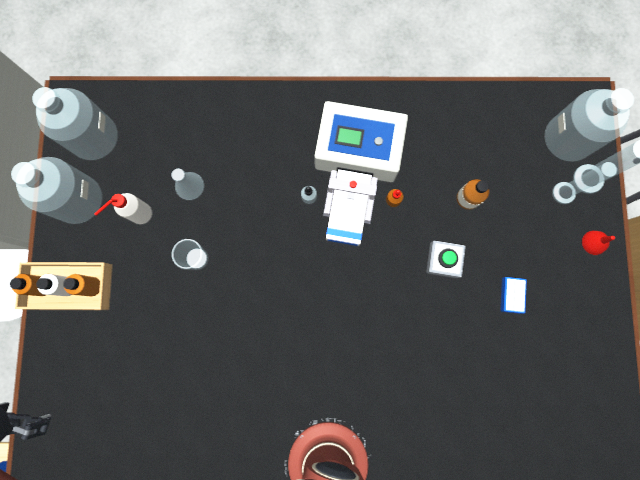

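View pics/scene0.png

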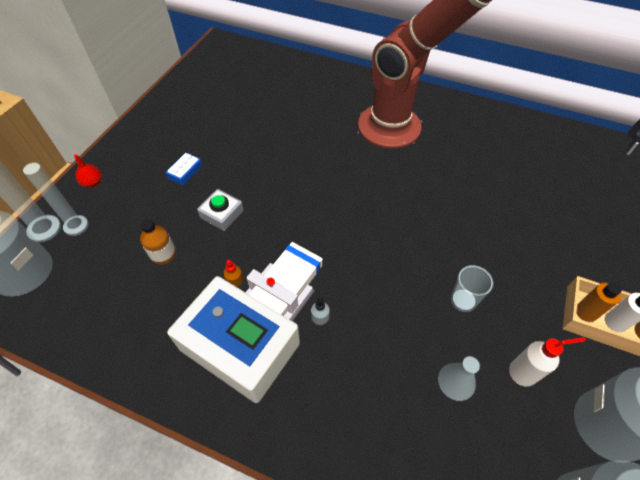

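The top view shows the pin at (353,184), the slide's blue end at (344,236) and the green button at (449,258). The scene view shows them at (270,282), (306,256) and (219,202).

```bash
cat >h.py <<'E'
import cv2,numpy as np
def ray(d,px,z):
    p=np.array([(px[0]-d["cx"])/d["fx"],(px[1]-d["cy"])/d["fy"],1.])
    c=-d["R"].T@d["t"];v=d["R"].T@p
    return c+v*(z-c[2])/v[2]
def blob(d,lo,hi,near,rad):
    h=cv2.cvtColor(d["color"],cv2.COLOR_BGR2HSV);m=cv2.inRange(h,lo,hi)
    k=np.zeros_like(m);cv2.circle(k,near,rad,255,-1);return m&k
def tri(a,pa,b,pb):
    P=[np.diag([1,1,1])@np.array([[d["fx"],0,d["cx"]],[0,d["fy"],d["cy"]],[0,0,1]])@np.c_[d["R"],d["t"]] for d in(a,b)]
    X=cv2.triangulatePoints(P[0],P[1],np.array(pa,float),np.array(pb,float)).ravel();return X[:3]/X[3]
E
python3 - <<'E'
import pickle
from h import *
d=pickle.load(open("d.pkl","rb"));T,S=d["top"],d["scene"]
def cen(m): ys,xs=np.nonzero(m);return np.array([xs.mean(),ys.mean()]),len(xs)
C={}
for n,lo,hi,t,s,z in(("pin",(0,150,80),(8,255,255),((353,184),8),((270,282),8),.103),
  ("btn",(50,120,60),(80,255,255),((449,258),14),((219,202),14),.057),
  ("blue",(95,120,80),(125,255,255),((344,236),26),((306,256),28),.047)):
    a,na=cen(blob(T,lo,hi,*t));b,nb=cen(blob(S,lo,hi,*s))
    print(n,a,na,b,nb,"tri",tri(T,a,S,b).round(4),"top",ray(T,a,z).round(4),"scene",ray(S,b,z).round(4))
    C[n]=ray(T,a,z)
m=blob(T,(95,120,80),(125,255,255),(344,236),26)
r=cv2.minAreaRect(cv2.findNonZero(m));bx=cv2.boxPoints(r);print(r);print(np.array([ray(T,p,.047) for p in bx]).round(4))
# white housing lid blue: long side direction for yaw
m=blob(T,(100,120,80),(125,255,255),(362,137),45)
r=cv2.minAreaRect(cv2.findNonZero(m));bx=cv2.boxPoints(r);w=np.array([ray(T,p,.105) for p in bx]);print(w.round(4))
for i in range(4):
    e=w[(i+1)%4]-w[i];print(np.linalg.norm(e).round(4),np.degrees(np.arctan2(e[1],e[0])).round(2))
v=C["pin"]-C["blue"];print("yaw pin-blue",np.degrees(np.arctan2(v[1],v[0])),np.linalg.norm(v[:2]))
E
```

```text
pin [352.82857143 184.        ] 35 [270.18367347 281.18367347] 49 tri [ 0.6965 -0.0612  0.1021] top [ 0.6962 -0.0609  0.103 ] scene [ 0.697  -0.0613  0.103 ]
btn [448.83431953 257.40236686] 169 [217.98 201.02] 150 tri [ 0.5159 -0.3081  0.057 ] top [ 0.516  -0.3083  0.057 ] scene [ 0.5159 -0.3079  0.057 ]
blue [343.73617021 234.95319149] 235 [303.47085202 256.5470852 ] 223 tri [ 0.5759 -0.0394  0.0399] top [ 0.5749 -0.0399  0.047 ] scene [ 0.5796 -0.0365  0.047 ]
((343.25, 236.75001525878906), (35.693138122558594, 12.747549057006836), 11.309932708740234)
[[ 0.5627  0.0101  0.047 ]
 [ 0.5958  0.0038  0.047 ]
 [ 0.5776 -0.0874  0.047 ]
 [ 0.5447 -0.0806  0.047 ]]
[[ 0.7852  0.0034  0.105 ]
 [ 0.8828 -0.0119  0.105 ]
 [ 0.8556 -0.1685  0.105 ]
 [ 0.7587 -0.1513  0.105 ]]
0.0988 -8.91
0.1589 -99.85
0.0984 169.98
0.157 80.3
yaw pin-blue -9.83782169380789 0.1230437178237492
```

Emit:
{"api": "apply_moves", "payload": {
  "moves": [
    {"hand": -1,"travel": [-3.3,-2.5,0],"rot": [0,0,-0.08]},
    {"hand": -1,"travel": [-6.6,-5.1,0],"rot": [0,0,-0.08]},
    {"hand": -1,"travel": [-9.9,-7.6,0],"rot": [0,0,-0.08]},
    {"hand": -1,"travel": [-13.2,-10.1,0],"rot": [0,0,-0.08]},
    {"hand": -1,"travel": [-16.5,-12.6,0],"rot": [0,0,-0.08]},
    {"hand": -1,"travel": [-19.8,-15.1,0],"rot": [0,0,-0.08]},
    {"hand": -1,"travel": [-23.1,-17.7,0],"rot": [0,0,-0.08]},
    {"hand": -1,"travel": [-26.4,-20.2,0],"rot": [0,0,-0.08]},
    {"hand": -1,"travel": [-29.5,-22.6,0],"rot": [0,0,-0.08]},
    {"hand": -1,"travel": [-32,-24.5,0],"rot": [0,0,-0.08]},
    {"hand": -1,"travel": [-33,-25.4,0],"rot": [0,0,-0.08]},
    {"hand": -1,"travel": [-33,-25.4,0],"rot": [0,0,-0.08]}
  ]
}}

```text
t: 1.1
ee_pos: [0.4213, 0.296, 0.231]
tcp_rot: [-3.139, 0.001, 2.96]
force: [0.7, -0.2, -0.5]
width: 0.0002
finger_force: 0.0
```

```bash
cat >>h.py <<'E'
from scipy.spatial.transform import Rotation as Ro
def rel(s,target,yaw):
    R=Ro.from_euler("xyz",s["tcp_rot"]);G=Ro.from_euler("xyz",[np.pi,0,yaw])
    print("pos",s["ee_pos"].round(4),"rot",s["tcp_rot"].round(4),"F",s["force"].round(2),"t",s["t"],"w",s["width"])
    print("travel cm",(R.inv().apply(np.array(target)-s["ee_pos"])*100).round(2),"rot",(R.inv()*G).as_rotvec().round(4))
E
python3 -c "
from h import *
from workcell import bot
rel(bot.observe(),[.514,-.030,.23],2.9706)"
```

```text
pos [0.4213 0.296  0.231 ] rot [-3.1386e+00  1.3000e-03  2.9599e+00] F [ 0.72 -0.18 -0.54] t 1.1 w 0.00016424284181919624
travel cm [-15.01 -30.39   0.21] rot [-0.003   0.0013 -0.0107]
```

Emit:
{"api": "apply_moves", "payload": {
  "moves": [
    {"hand": -1,"travel": [-1.7,-3.4,0],"rot": [0,0,-0.005]},
    {"hand": -1,"travel": [-3.4,-6.8,0],"rot": [0,0,-0.005]},
    {"hand": -1,"travel": [-5.1,-10.2,0],"rot": [0,0,-0.005]},
    {"hand": -1,"travel": [-6.8,-13.6,0],"rot": [0,0,-0.005]},
    {"hand": -1,"travel": [-8.5,-17.0,0],"rot": [0,0,-0.005]},
    {"hand": -1,"travel": [-10.2,-20.4,0],"rot": [0,0,-0.005]},
    {"hand": -1,"travel": [-11.9,-23.8,0],"rot": [0,0,-0.005]},
    {"hand": -1,"travel": [-13.5,-27.2,0],"rot": [0,0,-0.005]},
    {"hand": -1,"travel": [-14.7,-29.4,0],"rot": [0,0,-0.005]},
    {"hand": -1,"travel": [-15,-30.4,0],"rot": [0,0,-0.005]},
    {"hand": -1,"travel": [-15,-30.4,0],"rot": [0,0,-0.005]},
    {"hand": -1,"travel": [-15,-30.4,0],"rot": [0,0,-0.005]}
  ]
}}

```text
t: 2.1
ee_pos: [0.5136, -0.0221, 0.2309]
tcp_rot: [3.14, -0.002, 2.976]
force: [-0.2, 0.7, 0.1]
width: -0.0001
finger_force: 0.0
```

```bash
python3 -c "
from h import *
from workcell import bot
rel(bot.observe(),[.514,-.030,.027],2.9706)"
```

```text
pos [ 0.5136 -0.0221  0.2309] rot [ 3.1400e+00 -1.6000e-03  2.9759e+00] F [-0.2   0.73  0.13] t 2.1 w -5.731352469014881e-05
travel cm [-0.2  -0.81 20.39] rot [ 0.0016 -0.0016  0.0053]
```

Emit:
{"api": "apply_moves", "payload": {
  "moves": [
    {"hand": -1,"travel": [0,0,3],"rot": [0,0,0]},
    {"hand": -1,"travel": [0,0,6.5],"rot": [0,0,0]},
    {"hand": -1,"travel": [0,0,10],"rot": [0,0,0]},
    {"hand": -1,"travel": [0,0,13],"rot": [0,0,0]},
    {"hand": -1,"travel": [0,0,16],"rot": [0,0,0]},
    {"hand": -1,"travel": [0,0,18.5],"rot": [0,0,0]},
    {"hand": -1,"travel": [0,0,20],"rot": [0,0,0]},
    {"hand": -1,"travel": [0,0,20.3],"rot": [0,0,0]},
    {"hand": -1,"travel": [0,0,20.3],"rot": [0,0,0]},
    {"hand": -1,"travel": [0,0,20.3],"rot": [0,0,0]},
    {"hand": -1,"travel": [0,0,20.3],"rot": [0,0,0]}
  ]
}}

```text
t: 3.02
ee_pos: [0.5151, -0.0233, 0.0296]
tcp_rot: [3.141, 0.003, 2.975]
force: [-0.1, 0.2, 0.1]
width: -0.0006
finger_force: 0.0
```

```bash
python3 - <<'E'
from h import *
from workcell import bot
rel(bot.observe(),[.514,-.030,.027],2.9706)
o=[]
for n in("scene","top"): o.append(bot.snapshot(n)["color"])
a=cv2.resize(o[0][190:340,190:350],None,fx=2.5,fy=2.5);b=cv2.resize(o[1][150:300,270:430],None,fx=2.5,fy=2.5)
cv2.imwrite("pics/pre.png",np.hstack([a,b]))
E
```

```text
pos [ 0.5151 -0.0233  0.0296] rot [3.1406e+00 2.5000e-03 2.9753e+00] F [-0.11  0.24  0.11] t 3.0167 w -0.0006235792057892712
travel cm [-0.01 -0.68  0.26] rot [0.001  0.0025 0.0047]
```

View pics/pre.png

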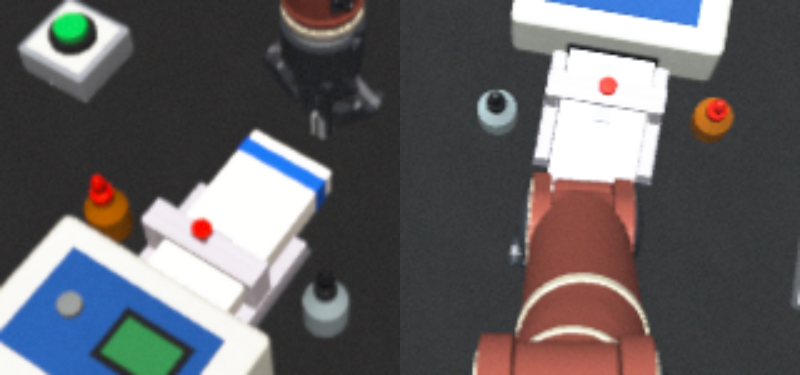

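The left half shows the shut fingers at about (318,125), just in front of the blue slide end at (285,165), with the way clear. Next I'll push.

Emit:
{"api": "apply_moves", "payload": {
  "moves": [
    {"hand": -1,"travel": [-0.5,-0.4,0.2],"rot": [0,0,0]},
    {"hand": -1,"travel": [-1.2,-0.7,0.2],"rot": [0,0,0]},
    {"hand": -1,"travel": [-2,-0.7,0.2],"rot": [0,0,0]},
    {"hand": -1,"travel": [-2.8,-0.7,0.2],"rot": [0,0,0]},
    {"hand": -1,"travel": [-3.5,-0.7,0.2],"rot": [0,0,0]},
    {"hand": -1,"travel": [-4.2,-0.7,0.2],"rot": [0,0,0]},
    {"hand": -1,"travel": [-4.8,-0.7,0.2],"rot": [0,0,0]},
    {"hand": -1,"travel": [-5.4,-0.7,0.2],"rot": [0,0,0]},
    {"hand": -1,"travel": [-6,-0.7,0.2],"rot": [0,0,0]},
    {"hand": -1,"travel": [-6.6,-0.7,0.2],"rot": [0,0,0]},
    {"hand": -1,"travel": [-7.2,-0.7,0.2],"rot": [0,0,0]},
    {"hand": -1,"travel": [-7.8,-0.7,0.2],"rot": [0,0,0]}
  ]
}}

```text
t: 4.12
ee_pos: [0.5836, -0.0437, 0.0248]
tcp_rot: [-3.14, -0.015, 2.974]
force: [-9.6, 1.2, 2.8]
width: 0.0002
finger_force: 4.3
```

Emit:
{"api": "apply_moves", "payload": {
  "moves": [
    {"hand": -1,"travel": [-0.4,0,0],"rot": [0,0,0]},
    {"hand": -1,"travel": [-0.7,0,0],"rot": [0,0,0]},
    {"hand": -1,"travel": [-1,0,0],"rot": [0,0,0]},
    {"hand": -1,"travel": [-1.2,0,0],"rot": [0,0,0]},
    {"hand": -1,"travel": [-1.2,0,0],"rot": [0,0,0]}
  ]
}}

```text
t: 4.53
ee_pos: [0.5967, -0.046, 0.0247]
tcp_rot: [-3.14, -0.012, 2.974]
force: [-7.4, 0.0, 2.1]
width: 0.0004
finger_force: 3.7
```

Emit:
{"api": "apply_moves", "payload": {
  "moves": [
    {"hand": -1,"travel": [-0.3,0,0],"rot": [0,0,0]},
    {"hand": -1,"travel": [-0.6,0,0],"rot": [0,0,0]},
    {"hand": -1,"travel": [-0.9,0,0],"rot": [0,0,0]},
    {"hand": -1,"travel": [-0.9,0,0],"rot": [0,0,0]},
    {"hand": -1,"travel": [-0.9,0,0],"rot": [0,0,0]}
  ]
}}

```text
t: 4.95
ee_pos: [0.605, -0.0474, 0.0247]
tcp_rot: [-3.14, -0.013, 2.974]
force: [-7.9, 0.1, 3.1]
width: 0.0001
finger_force: 4.1
```

Emit:
{"api": "apply_moves", "payload": {
  "moves": [
    {"hand": -1,"travel": [-0.2,0,0],"rot": [0,0,0]},
    {"hand": -1,"travel": [-0.3,0,0],"rot": [0,0,0]},
    {"hand": -1,"travel": [-0.3,0,0],"rot": [0,0,0]},
    {"hand": -1,"travel": [-0.3,0,0],"rot": [0,0,0]}
  ]
}}

```text
t: 5.28
ee_pos: [0.606, -0.0476, 0.0248]
tcp_rot: [-3.14, -0.018, 2.974]
force: [-11.5, 1.5, 5.3]
width: 0.0002
finger_force: 5.7
```

Emit:
{"api": "apply_moves", "payload": {
  "moves": [
    {"hand": -1,"travel": [-0.2,0,0],"rot": [0,0,0]},
    {"hand": -1,"travel": [-0.4,0,0],"rot": [0,0,0]},
    {"hand": -1,"travel": [-0.4,0,0],"rot": [0,0,0]},
    {"hand": -1,"travel": [-0.4,0,0],"rot": [0,0,0]}
  ]
}}

```text
t: 5.62
ee_pos: [0.6059, -0.0476, 0.0247]
tcp_rot: [-3.14, -0.027, 2.974]
force: [-18.4, 1.7, 12.0]
width: 0.0001
finger_force: 9.1
```

The slide is hard against its stop: the force rose to 18 N without the slide moving. Now I'll let it go.

Emit:
{"api": "apply_moves", "payload": {
  "moves": [
    {"hand": -1,"travel": [3,0,0],"rot": [0,0,0]},
    {"hand": -1,"travel": [6.5,0,0],"rot": [0,0,0]},
    {"hand": -1,"travel": [9,0,0],"rot": [0,0,0]},
    {"hand": -1,"travel": [10,0,0],"rot": [0,0,0]},
    {"hand": -1,"travel": [10,0,-3],"rot": [0,0,0]},
    {"hand": -1,"travel": [10,0,-6.5],"rot": [0,0,0]},
    {"hand": -1,"travel": [10,0,-10],"rot": [0,0,0]},
    {"hand": -1,"travel": [10,0,-12],"rot": [0,0,0]},
    {"hand": -1,"travel": [10,0,-13],"rot": [0,0,0]},
    {"hand": -1,"travel": [10,0,-13],"rot": [0,0,0]}
  ]
}}

```text
t: 6.45
ee_pos: [0.521, -0.0323, 0.1586]
tcp_rot: [3.141, 0.006, 2.974]
force: [-0.0, 0.3, -1.5]
width: -0.0
finger_force: 0.0
```

```bash
python3 - <<'E'
from h import *
from workcell import bot
rel(bot.observe(),[.516,-.308,.12],2.9706)
S=bot.snapshot("scene")
m=blob(S,(95,120,80),(125,255,255),(296,262),34)
n,l,st,c=cv2.connectedComponentsWithStats(m);print(st,c)
b=ray(S,c[1+np.argmax(st[1:,4])],.0399)  # as before centroid height
o=np.array([.6965,-.0612]);x=np.array([.9857,-.1685]);print("blue s",(b[:2]-o)@x,"start",(np.array([.5759,-.0394])-o)@x)
cv2.imwrite("pics/latched.png",cv2.resize(S["color"][190:340,190:350],None,fx=3,fy=3))
E
```

```text
pos [ 0.521  -0.0323  0.1586] rot [3.1407 0.006  2.974 ] F [-0.01  0.33 -1.5 ] t 6.45 w -2.29591434892621e-06
travel cm [ -4.08 -27.27   3.86] rot [0.0009 0.006  0.0034]
[[     0      0    640    480 306966]
 [   278    253     36     29    234]] [[319.51739606 239.4802356 ]
 [296.67948718 265.42735043]]
blue s -0.09327616246144863 start -0.12254872000000004
```

View pics/latched.png

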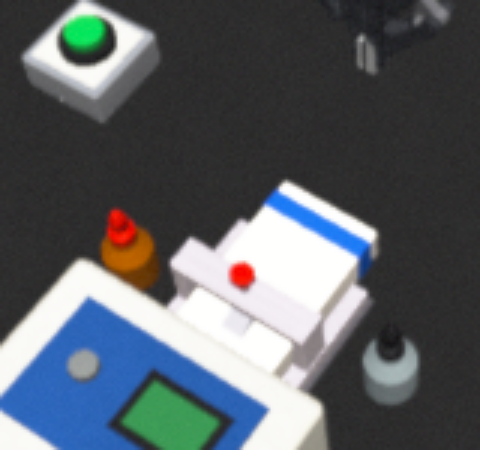

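The slide moved 29 mm from its start position, so it is latched half way (blue band at crop (320,235)). Next I'll move over the button.

Emit:
{"api": "apply_moves", "payload": {
  "moves": [
    {"hand": -1,"travel": [-0.5,-3,0],"rot": [0,0,0]},
    {"hand": -1,"travel": [-1,-6.5,0],"rot": [0,0,0]},
    {"hand": -1,"travel": [-1.5,-10,0],"rot": [0,0,0]},
    {"hand": -1,"travel": [-2,-13.5,0.5],"rot": [0,0,0]},
    {"hand": -1,"travel": [-2.5,-17,1],"rot": [0,0,0]},
    {"hand": -1,"travel": [-3,-20.5,2],"rot": [0,0,0]},
    {"hand": -1,"travel": [-3.5,-23.5,3],"rot": [0,0,0]},
    {"hand": -1,"travel": [-4,-26,4],"rot": [0,0,0]},
    {"hand": -1,"travel": [-4.1,-27.3,5],"rot": [0,0,0]},
    {"hand": -1,"travel": [-4.1,-27.3,5],"rot": [0,0,0]},
    {"hand": -1,"travel": [-4.1,-27.3,5],"rot": [0,0,0]},
    {"hand": -1,"travel": [-4.1,-27.3,5],"rot": [0,0,0]}
  ]
}}

```text
t: 7.5
ee_pos: [0.5142, -0.3053, 0.1058]
tcp_rot: [3.139, -0.001, 2.977]
force: [0.6, 1.2, 0.7]
width: -0.0
finger_force: 0.0
```

```bash
python3 - <<'E'
from h import *
from workcell import bot
rel(bot.observe(),[.516,-.308,.060],2.9706)
E
```

```text
pos [ 0.5142 -0.3053  0.1058] rot [ 3.1388e+00 -1.2000e-03  2.9770e+00] F [0.61 1.24 0.73] t 7.5 w -1.1994496421580277e-05
travel cm [-0.22 -0.25  4.58] rot [ 0.0028 -0.0012  0.0064]
```

Emit:
{"api": "apply_moves", "payload": {
  "moves": [
    {"hand": -1,"travel": [-0.2,-0.25,1.5],"rot": [0,0,0]},
    {"hand": -1,"travel": [-0.2,-0.25,3],"rot": [0,0,0]},
    {"hand": -1,"travel": [-0.2,-0.25,4],"rot": [0,0,0]},
    {"hand": -1,"travel": [-0.2,-0.25,4.6],"rot": [0,0,0]},
    {"hand": -1,"travel": [-0.2,-0.25,5],"rot": [0,0,0]},
    {"hand": -1,"travel": [-0.2,-0.25,5.3],"rot": [0,0,0]},
    {"hand": -1,"travel": [-0.2,-0.25,5.5],"rot": [0,0,0]},
    {"hand": -1,"travel": [-0.2,-0.25,5.5],"rot": [0,0,0]},
    {"hand": -1,"travel": [-0.2,-0.25,5.5],"rot": [0,0,0]}
  ]
}}

```text
t: 8.25
ee_pos: [0.5157, -0.3083, 0.0558]
tcp_rot: [3.138, -0.0, 2.976]
force: [-6.5, 6.3, 23.8]
width: -0.0002
finger_force: 11.7
```

Emit:
{"api": "apply_moves", "payload": {
  "moves": [
    {"hand": -1,"travel": [0,0,0.2],"rot": [0,0,0]},
    {"hand": -1,"travel": [0,0,0.4],"rot": [0,0,0]},
    {"hand": -1,"travel": [0,0,0.4],"rot": [0,0,0]},
    {"hand": -1,"travel": [0,0,0.4],"rot": [0,0,0]}
  ]
}}

```text
t: 8.58
ee_pos: [0.5158, -0.3084, 0.0554]
tcp_rot: [3.139, 0.001, 2.976]
force: [-11.7, 9.9, 42.9]
width: 0.0004
finger_force: 21.5
```

The fingertips stopped at z 0.0555, not 0.052. I'll check the press by measuring where the force falls off as I ease up.

Emit:
{"api": "apply_moves", "payload": {
  "moves": [
    {"hand": -1,"travel": [0,0,-0.5],"rot": [0,0,0]},
    {"hand": -1,"travel": [0,0,-0.5],"rot": [0,0,0]},
    {"hand": -1,"travel": [0,0,-0.5],"rot": [0,0,0]}
  ]
}}

```text
t: 8.83
ee_pos: [0.5169, -0.31, 0.056]
tcp_rot: [3.141, 0.004, 2.975]
force: [-2.7, 4.5, 15.0]
width: 0.0004
finger_force: 7.5
```

Emit:
{"api": "apply_moves", "payload": {
  "moves": [
    {"hand": -1,"travel": [0,0,-0.2],"rot": [0,0,0]},
    {"hand": -1,"travel": [0,0,-0.2],"rot": [0,0,0]},
    {"hand": -1,"travel": [0,0,-0.2],"rot": [0,0,0]}
  ]
}}

```text
t: 9.08
ee_pos: [0.5168, -0.31, 0.0561]
tcp_rot: [3.141, 0.003, 2.975]
force: [-0.6, 2.7, 10.4]
width: -0.0004
finger_force: 4.9
```

Emit:
{"api": "apply_moves", "payload": {
  "moves": [
    {"hand": -1,"travel": [0,0,-0.2],"rot": [0,0,0]},
    {"hand": -1,"travel": [0,0,-0.2],"rot": [0,0,0]},
    {"hand": -1,"travel": [0,0,-0.2],"rot": [0,0,0]}
  ]
}}

```text
t: 9.33
ee_pos: [0.5166, -0.3105, 0.057]
tcp_rot: [3.141, 0.003, 2.975]
force: [1.3, 2.0, 4.4]
width: -0.0
finger_force: 2.1
```

Emit:
{"api": "apply_moves", "payload": {
  "moves": [
    {"hand": -1,"travel": [0,0,-0.2],"rot": [0,0,0]},
    {"hand": -1,"travel": [0,0,-0.2],"rot": [0,0,0]},
    {"hand": -1,"travel": [0,0,-0.2],"rot": [0,0,0]}
  ]
}}

```text
t: 9.58
ee_pos: [0.5157, -0.3114, 0.0585]
tcp_rot: [-3.141, 0.001, 2.974]
force: [1.6, 1.3, 3.6]
width: 0.0001
finger_force: 1.7
```

Emit:
{"api": "apply_moves", "payload": {
  "moves": [
    {"hand": -1,"travel": [0,0,-0.2],"rot": [0,0,0]},
    {"hand": -1,"travel": [0,0,-0.2],"rot": [0,0,0]},
    {"hand": -1,"travel": [0,0,-0.2],"rot": [0,0,0]}
  ]
}}

```text
t: 9.83
ee_pos: [0.515, -0.3117, 0.0603]
tcp_rot: [-3.141, 0.0, 2.973]
force: [2.3, 0.8, 2.5]
width: 0.0003
finger_force: 1.2
```

The force follows the button's spring (about 5 N at 0.056, 2.5 N at 0.060), then rises steeply at the bottom. It was pressed right down, with a constant 4 mm height offset. Now I'll lift clear.

Emit:
{"api": "apply_moves", "payload": {
  "moves": [
    {"hand": -1,"travel": [0,0,-1],"rot": [0,0,0]},
    {"hand": -1,"travel": [0,0,-3],"rot": [0,0,0]},
    {"hand": -1,"travel": [0,0,-6],"rot": [0,0,0]},
    {"hand": -1,"travel": [0,0,-9],"rot": [0,0,0]},
    {"hand": -1,"travel": [0,0,-11],"rot": [0,0,0]},
    {"hand": -1,"travel": [0,0,-12],"rot": [0,0,0]},
    {"hand": -1,"travel": [0,0,-12],"rot": [0,0,0]},
    {"hand": -1,"travel": [0,0,-12],"rot": [0,0,0]}
  ]
}}

```text
t: 10.5
ee_pos: [0.5141, -0.3111, 0.1797]
tcp_rot: [3.142, -0.002, 2.973]
force: [0.9, -0.5, -0.4]
width: -0.0001
finger_force: 0.0
```

```bash
python3 - <<'E'
from h import *
from workcell import bot
rel(bot.observe(),[.516,-.308,.18],2.9706)
S=bot.snapshot("scene")
m=blob(S,(95,120,80),(125,255,255),(296,262),34);ys,xs=np.nonzero(m);print(xs.mean(),ys.mean())
m=blob(S,(50,120,60),(80,255,255),(219,202),14);ys,xs=np.nonzero(m);print("btn",xs.mean(),ys.mean(),len(xs))
cv2.imwrite("pics/end.png",S["color"])
E
```

```text
pos [ 0.5141 -0.3111  0.1797] rot [ 3.1415e+00 -2.0000e-03  2.9732e+00] F [ 0.91 -0.5  -0.42] t 10.5 w -7.824375813711921e-05
travel cm [-0.14  0.34 -0.03] rot [ 0.0001 -0.002   0.0026]
296.67932489451476 265.43459915611817
btn 217.94666666666666 201.02 150
```

View pics/end.png

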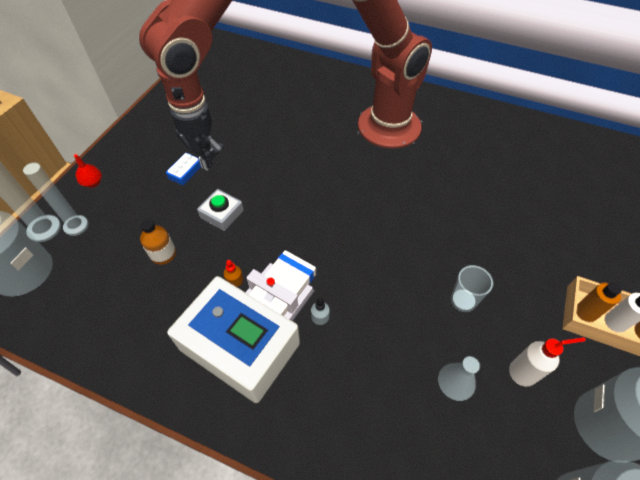

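The slide is still latched (blue band at (297,265)). The button is back up at (218,201), the bottles and glassware haven't moved, and the arm is clear.

```bash
python3 -c "
from workcell import bot
print(bot.job_done())"
```

```text
the job is handed in; nothing more can be done
None
```

The slide was pushed in to its stop and let go, and it latched half way. The green button was then pressed right down and came back up, nothing else was moved, and the job is handed in (about 10.5 s of the 48 s; no verdict came back).

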